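# Bring a boiler test station up in the right order

### The job

Bring the boiler test station up for its test without ever heating it dry: with light presses of the fingertips, push in the white button (control power), then the blue one (fill pump), then the green one (heating), each until it stays in. Push no button hard, leave the yellow and black buttons out and the red emergency stop unpressed, and leave the loose things on the bench and on the box where they are.

Things in the scene. Friction and masses are not known exactly. Their poses are not given: they have to be found in the camera images.
- panel: Grey control box screwed to the bench, 170 (x) by 420 (y) by 75 tall. Origin: centre of its underside; x points away from the robot at yaw 0, y along its length. On its flat lid five push buttons stand in a row at x = -35, y = +150, +90, +30, -30, -90; which colour is in which place varies. On the back half of the lid: a black controller 5 high, a loose brass nipple, the red emergency stop.
- estop_top (a point): Top centre of the red emergency-stop mushroom, 40 across, 42 above the lid, on a yellow disc 60 across, at x = +30, y = -165 of the control box. (Behind the box, fixed along the bench's far edge, lie a copper boiler 225 tall and a gauge manifold 130 tall.)
- white_unit: The whole white push button (control power), 33 across: metal collar 6 high fixed to the box lid, with a round white cap 28 across standing in it. Origin: centre of the collar's foot on the lid, z up; the cap's flat top is 19 above the origin when out, 10 when fully in, so it always stands proud of the collar. It must never be pushed with more than 25 N.
- white_cap (a joint): How far the white cap is pushed in: 0 = out (all five start out), 0.009 m = at its stop; in from 0.003 m on. Moves straight down. It needs about 4 N to start, 5 N at 0.003 m and 7 N at 0.009 m, where it stops hard, and stays in by itself where it is let go (a maintained button: it does not spring back, a second press does not release it).
- blue_unit: The whole blue push button (fill pump), 33 across: metal collar 6 high fixed to the box lid, with a round blue cap 28 across standing in it. Origin: centre of the collar's foot on the lid, z up; the cap's flat top is 19 above the origin when out, 10 when fully in, so it always stands proud of the collar. It must never be pushed with more than 25 N.
- blue_cap (a joint): How far the blue cap is pushed in: 0 = out (all five start out), 0.009 m = at its stop; in from 0.003 m on. Moves straight down. It needs about 4 N to start, 5 N at 0.003 m and 7 N at 0.009 m, where it stops hard, and stays in by itself where it is let go (a maintained button: it does not spring back, a second press does not release it).
- green_unit: The whole green push button (heating), 33 across: metal collar 6 high fixed to the box lid, with a round green cap 28 across standing in it. Origin: centre of the collar's foot on the lid, z up; the cap's flat top is 19 above the origin when out, 10 when fully in, so it always stands proud of the collar. It must never be pushed with more than 25 N.
- green_cap (a joint): How far the green cap is pushed in: 0 = out (all five start out), 0.009 m = at its stop; in from 0.003 m on. Moves straight down. It needs about 4 N to start, 5 N at 0.003 m and 7 N at 0.009 m, where it stops hard, and stays in by itself where it is let go (a maintained button: it does not spring back, a second press does not release it).
- yellow_unit: The whole yellow push button (drain valve), 33 across: metal collar 6 high fixed to the box lid, with a round yellow cap 28 across standing in it. Origin: centre of the collar's foot on the lid, z up; the cap's flat top is 19 above the origin when out, 10 when fully in, so it always stands proud of the collar. To be left out.
- yellow_cap (a joint): How far the yellow cap is pushed in: 0 = out (all five start out), 0.009 m = at its stop; in from 0.003 m on. Moves straight down. It needs about 4 N to start, 5 N at 0.003 m and 7 N at 0.009 m, where it stops hard, and stays in by itself where it is let go (a maintained button: it does not spring back, a second press does not release it).
- black_unit: The whole black push button (cooling fan), 33 across: metal collar 6 high fixed to the box lid, with a round black cap 28 across standing in it. Origin: centre of the collar's foot on the lid, z up; the cap's flat top is 19 above the origin when out, 10 when fully in, so it always stands proud of the collar. To be left out.
- black_cap (a joint): How far the black cap is pushed in: 0 = out (all five start out), 0.009 m = at its stop; in from 0.003 m on. Moves straight down. It needs about 4 N to start, 5 N at 0.003 m and 7 N at 0.009 m, where it stops hard, and stays in by itself where it is let go (a maintained button: it does not spring back, a second press does not release it).
- white_top (a point): Centre of the top of the white cap (moves down with it).
- blue_top (a point): Centre of the top of the blue cap (moves down with it).
- green_top (a point): Centre of the top of the green cap (moves down with it).
- estop (a joint): How far the red emergency-stop mushroom is pushed in: 0 = out; it trips above 0.0015 m. Springy, 3 N per mm.
- spanner: Loose bystander: steel open-ended spanner, 190 long, lying flat near the front of the control box. Origin: middle of its length, on the underside.
- nipple: Loose bystander: brass pipe nipple with a hexagon round its middle, 35 across and 34 tall, standing on the back half of the control box lid. Origin: centre of its underside.
- screwdriver: Loose bystander: screwdriver 200 long, lying on the bench at the left. Origin: middle of its length, on the underside.
- bottle: Loose bystander: white bottle with red cap, 60 across and 170 tall, standing at the left. Origin: centre of its underside.
- mug: Loose bystander: blue mug, 80 across and 90 tall, standing at the right. Origin: centre of its underside.
- jar: Loose bystander: squat clear jar with yellow cap, 64 across and 60 tall, standing at the right. Origin: centre of its underside.
- gasket: Loose bystander: flat copper gasket ring, 64 outside, 44 inside, 6 thick, lying at the right. Origin: centre of its underside.

How it is judged:
By the outcome, as a careful person would: the job done as asked, in the order asked, and still so for the second after the job is handed in, with the robot touching nothing.
It also fails if it takes over 48 s, if anything falls off the work surface, if the arm or the gripper's body presses on something with over 40 N, if the wrist force passes 120 N, or if a joint passes its speed limit or range.

### The arm

A 6-joint arm with a two-finger parallel gripper is mounted at the origin on the work surface. World frame = base frame: x ahead of the robot, y to its left, z up, the work surface at z = 0. Lengths are in m, angles in rad, forces in N, time in s.
With the tool pointing down it reaches from about 0.3 to 0.775 m from the base axis. Payload 14.6 kg.
Tool frame: the origin (TCP) lies midway between the tips of the shut fingers; the grasp point (between the pads) lies 19 mm behind it (ctrl.pinch_z is the z of the grasp point in the tool frame, in m); z points along the fingers, y is the line along which they close (so a half turn about z gives the same grasp; the last joint's range is limited). The gripper opens to 94 mm and grips with 3 to 60 N. Pads are 16 mm wide; open, the fingers measure 119 mm over their backs; the gripper's body (75 mm by 177 mm) begins 78 mm behind the grasp point.
Start: joints at [1.18, 0.3, 1.521, -0, 1.321, -0.067], TCP at [0.175, 0.521, 0.205] pointing down, gripper open.
Joint ranges: [-3.03, 3.03], [-0.79, 2.21], [0.23, 2.52], [-1.04, 4.18], [0, 3.07], [-2.55, 2.55]. Speed limits (rad/s): [2.22, 2.22, 2.57, 3.14, 3.14, 3.14].

### API

Orientations are given as [roll, pitch, yaw] about the fixed x, y, z axes, in that order (R = Rz(yaw) Ry(pitch) Rx(roll)).
In Python, from station import ctrl, camera, ticket gives the robot as it stands. The module is installed in compiled form; this text tells all that it offers.
- The arm moves only by the shell command python3 -m inch 'ROWS' [FORCE]. ROWS is text: rows parted by semicolons, each of 7 numbers parted by spaces: the opening, from -1 (shut) to 1 (fully open), then the shift along the tool's x, y, z in units of 0.03 m (1.0 is 0.03 m), then the turn, a rotation vector about the tool's x, y, z in units of 10 degrees (1.0 is 10 degrees). In form: grip dx dy dz rx ry rz; .... A call has 1 to 10 rows; each row shifts and turns the commanded pose from where the row before left it, along the tool's axes as they then stand; what a row does not reach is not made up. A row lasts 1/8 s, in which the tool goes at most 62.5 mm and 10.7 degrees, less where a joint would pass 70% of its speed; a pose out of reach is approached as far as the arm can. A call with a number of a shift or a turn outside -1 to 1 is refused whole. A call with a gripper value outside its range is refused whole. The fingers move at their own pace and stop on an object; FORCE is the grip in N (left out, the last holds). Time passes only in rows, so rows that do not move let the fingers close. It gives the time, the measured TCP pose, the force, the opening and the grip force at its end, in the units of the state.
- ctrl.get_obs(): the state, without advancing time (a new reading comes with each control period).
- camera(name): name is "scene" or "top" or "wrist"; returns a dict with "img" (480x640x3 uint8, blue, green, red), "range_z" (480x640 float32, m along the optical axis (not along the pixel's ray), 0 where there is no reading), "intrinsics" (3x3 intrinsics, pixels), "view" (4x4, takes a point from world to camera coordinates). Camera axes: x right, y down, z forward; pixel columns grow to the right and rows downward; lengths in m; the calibration is good to about 2 mm. The wrist camera is an equidistant fisheye: a pixel r from the principal point sees the ray r / f radians off the axis. A picture is of the moment at which its call begins.
- ticket.hand_in(): hands the job in; it is judged then, once.
The state is a dict: "time_s": time; "qpos": joint angles; "joint_vel": joint speeds; "tau": joint torques, N m; "ee_pos": TCP position; "eef_rot": TCP orientation; "force": force on the tool from outside, world axes, zero at the start; "moment": the same for the moment, N m; "grip_width": finger opening in m; "grip_force": force on a finger pad.
Only numpy, scipy, OpenCV 4.12 (cv2) and the standard library are available. Lean on these libraries where they do the work, as an engineer would, in place of code of your own. Each camera call takes 0.05 s, during which the arm holds its last target. There are 200 camera calls.

## Working session

There is one attempt and no reset: what is moved stays moved. The work goes in short steps, Python scripts to look and compute and a shell command to move; the robot and the scene stay as the last step left them, time stands still between calls to the robot, and variables do not carry over. Pictures are saved under pics/ and viewed, at most 10 in all, crops included, and the job is handed in when it is done.

```bash
mkdir -p pics
python3 - <<'E'
from station import ctrl,camera
import cv2,numpy as np
o=ctrl.get_obs();print({k:np.round(v,3) for k,v in o.items()})
c=camera("top");cv2.imwrite("pics/top.png",c["img"]);np.savez("top.npz",**c);print(c["intrinsics"],c["view"])
c=camera("scene");cv2.imwrite("pics/scene.png",c["img"])
E
```

```text
{'time_s': np.float64(0.0), 'qpos': array([ 1.18 ,  0.3  ,  1.522, -0.   ,  1.321, -0.067]), 'joint_vel': array([ 0.   , -0.   , -0.001, -0.   , -0.   , -0.   ]), 'tau': array([ 2.0000e-03, -5.3179e+01, -3.5274e+01,  7.1000e-02,  2.4000e-02,
       -0.0000e+00]), 'ee_pos': array([0.175, 0.521, 0.205]), 'eef_rot': array([-3.14 , -0.   ,  2.818]), 'force': array([ 0.065,  0.294, -0.387]), 'moment': array([ 0.004, -0.018,  0.01 ]), 'grip_force': np.float64(0.0), 'grip_width': np.float64(0.094)}
[[453.91326505   0.         319.31136551]
 [  0.         453.91326505 240.52063213]
 [  0.           0.           1.        ]] [[-4.05814116e-03 -9.99991701e-01  3.58428030e-04 -7.68764684e-03]
 [-9.94323433e-01  3.99702828e-03 -1.06324666e-01  5.11409075e-01]
 [ 1.06322351e-01 -7.87873893e-04 -9.94331402e-01  1.05438638e+00]
 [ 0.00000000e+00  0.00000000e+00  0.00000000e+00  1.00000000e+00]]
```

View pics/top.png

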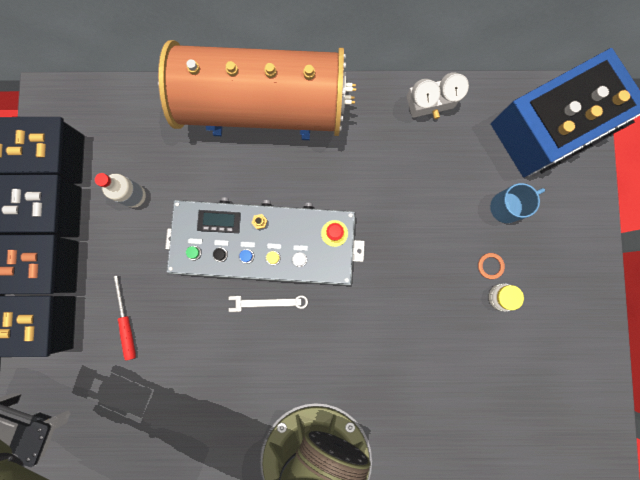

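View pics/scene.png

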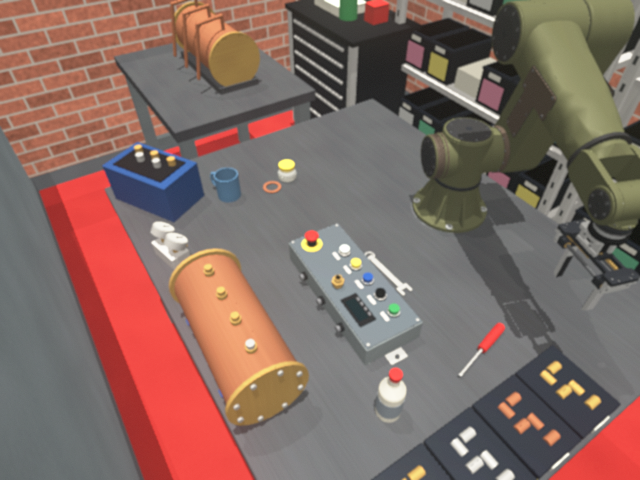

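The top picture shows, in pixels: green (193,253), black (220,254), blue (246,256), yellow (273,258), white (300,259) and the e-stop (335,232). The spanner lies in front of the box and the bottle is to its left.

```bash
cat > h.py <<'E'
import cv2,numpy as np
from station import ctrl,camera
def w(c,u,v,z):
    K,V=c["intrinsics"],c["view"];R,t=V[:3,:3],V[:3,3]
    d=R.T@np.linalg.inv(K)@[u,v,1];o=-R.T@t
    return o+d*(z-o[2])/d[2]
E
python3 - <<'E'
from h import *
c=dict(np.load("top.npz"));hsv=cv2.cvtColor(c["img"],cv2.COLOR_BGR2HSV).astype(int)
px=dict(green=(193,253),black=(220,254),blue=(246,256),yellow=(273,258),white=(300,259))
P={}
for n,(u,v) in px.items():
    b=c["img"].astype(int);ref=b[v,u]
    m=(np.abs(b-ref).max(2)<45).astype(np.uint8)
    s=np.zeros_like(m);s[v-9:v+10,u-9:u+10]=m[v-9:v+10,u-9:u+10]
    k,l,st,ce=cv2.connectedComponentsWithStats(s);i=l[v,u]
    zz=c["range_z"][v,u];K=c["intrinsics"];q=np.linalg.inv(K)@[u,v,1]*zz
    z=(c["view"][:3,:3].T@(q-c["view"][:3,3]))[2]
    P[n]=w(c,*ce[i],.094);print(n,ce[i].round(1),st[i],ref,P[n].round(4),"zdepth",z.round(4))
Y=np.array([150,90,30,-30,-90])/1000
A=np.array([P[n][:2] for n in px]);f=[np.polyfit(Y,A[:,i],1) for i in (0,1)];print(f,A-np.c_[np.polyval(f[0],Y),np.polyval(f[1],Y)])
fit={n:np.array([np.polyval(f[0],y),np.polyval(f[1],y),.094]) for n,y in zip(px,Y)}
o=ctrl.get_obs();from scipy.spatial.transform import Rotation as T
R=T.from_euler("xyz",o["eef_rot"]).as_matrix()
p=o["ee_pos"]
for n in("white","blue","green"):
    print(n,fit[n].round(4),"units",(R.T@(fit[n]-p)/.03).round(2));p=fit[n]
E
```

```text
green [191.2 251.9] [185 246  13  12 118] [153 237 125] [0.4799 0.2759 0.094 ] zdepth 0.0935
black [219.  253.8] [213 248  13  13 122] [66 68 70] [0.4754 0.214  0.094 ] zdepth 0.0945
blue [245.  255.2] [239 250  13  12 116] [247 174 115] [0.4719 0.156  0.094 ] zdepth 0.0948
yellow [271.9 257.1] [265 251  14  13 130] [155 254 254] [0.4676 0.0959 0.094 ] zdepth 0.0959
white [299. 259.] [292 252  15  15 168] [255 254 254] [0.4631 0.0357 0.094 ] zdepth 0.0928
[array([0.06899893, 0.46951928]), array([0.99763392, 0.12556559])] [[ 3.17180901e-05  7.10780694e-04]
 [-2.98987496e-04 -1.38992508e-03]
 [ 3.22005351e-04  5.23249223e-04]
 [ 1.26079425e-04  2.80154027e-04]
 [-1.80815370e-04 -1.24258861e-04]]
white [0.4633 0.0358 0.094 ] units [-14.26 -12.28   3.71]
blue [0.4716 0.1555 0.094 ] units [ 1.01  3.87 -0.  ]
green [0.4799 0.2752 0.094 ] units [ 1.01  3.87 -0.  ]
```

```bash
python3 -m inch '-1 -.9 -.8 0 0 0 0;-1 -.9 -.8 0 0 0 0;-1 -.9 -.8 0 0 0 0;-1 -.9 -.8 0 0 0 0;-1 -.9 -.8 0 0 0 0;-1 -.9 -.8 0 0 0 0;-1 -.9 -.8 0 0 0 0;-1 -.9 -.8 0 0 0 0;-1 -.9 -.8 0 0 0 0;-1 -.9 -.8 0 0 0 0' 10
python3 -m inch '-1 -.9 -.8 0.2 0 0 0;-1 -.9 -.8 .4 0 0 0;-1 -.9 -.8 .4 0 0 0;-1 -.9 -.8 .4 0 0 0;-1 -.9 -.8 .4 0 0 0;-1 -.76 -.28 .4 0 0 0;-1 0 0 0 0 0 0;-1 0 0 0 0 0 0'
cat >> h.py <<'E'
from scipy.spatial.transform import Rotation as T
B=dict(white=[.4633,.0358,.094],blue=[.4716,.1555,.094],green=[.4799,.2752,.094])
def delta(n):
    o=ctrl.get_obs();R=T.from_euler("xyz",o["eef_rot"]).as_matrix()
    print(n,o["time_s"],o["ee_pos"].round(4),o["eef_rot"].round(3),o["force"].round(2),"units",(R.T@(np.array(B[n])-o["ee_pos"])/.03).round(2),o["grip_width"])
E
python3 -c 'from h import *
delta("white")
cv2.imwrite("pics/t2.png",cv2.resize(camera("wrist")["img"],(640,480)))
c=camera("top");cv2.imwrite("pics/t3.png",cv2.resize(c["img"][180:320,140:380],None,fx=3,fy=3))'
```

```text
time_s: 1.35
ee_pos: [0.3549, 0.2069, 0.2053]
eef_rot: [-3.141, -0.0, 2.818]
force: [-0.4, 0.7, 0.0]
grip_width: 0.0005
grip_force: 0.0
time_s: 2.35
ee_pos: [0.4629, 0.0365, 0.1396]
eef_rot: [3.142, -0.0, 2.818]
force: [-0.3, 0.3, 0.4]
grip_width: 0.0007
grip_force: 0.0
white 2.35 [0.4629 0.0365 0.1396] [ 3.142 -0.     2.818] [-0.28  0.34  0.41] units [-0.02 -0.02  1.52] 0.000720145480646009
```

View pics/t2.png

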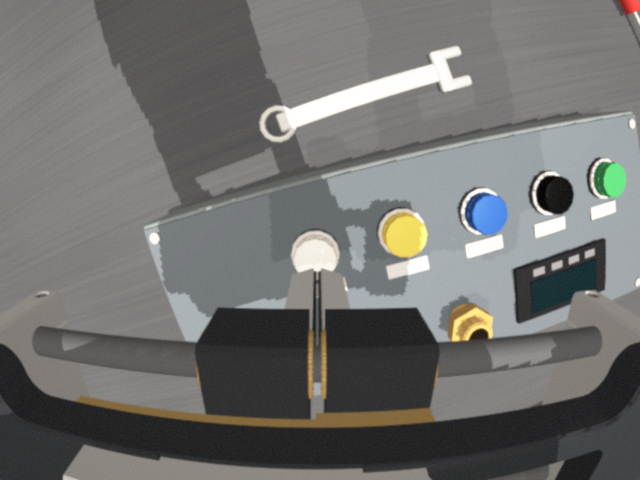

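The wrist picture shows the shut fingertips at (318,275), just above the white cap at (315,252) and in line with it sideways. The yellow cap at (403,232) is well clear. I'll go down in small steps.

```bash
python3 -m inch '-1 0 0 .4 0 0 0;-1 0 0 .4 0 0 0;-1 0 0 .4 0 0 0;-1 0 0 .1 0 0 0;-1 0 0 .05 0 0 0;-1 0 0 .05 0 0 0;-1 0 0 0 0 0 0'
python3 -m inch '-1 0 0 .05 0 0 0;-1 0 0 .05 0 0 0;-1 0 0 0 0 0 0'
```

```text
time_s: 3.32
ee_pos: [0.4634, 0.036, 0.0976]
eef_rot: [3.141, 0.0, 2.818]
force: [0.2, 0.3, -0.1]
grip_width: 0.0005
grip_force: 0.0
time_s: 3.7
ee_pos: [0.4633, 0.036, 0.0944]
eef_rot: [-3.142, -0.0, 2.818]
force: [-0.5, -0.0, 0.1]
grip_width: 0.0003
grip_force: 0.0
```

```bash
python3 -m inch '-1 0 0 .05 0 0 0;-1 0 0 .05 0 0 0;-1 0 0 0 0 0 0'
python3 -m inch '-1 0 0 .04 0 0 0;-1 0 0 .04 0 0 0;-1 0 0 0 0 0 0'
```

```text
time_s: 4.08
ee_pos: [0.4634, 0.036, 0.0914]
eef_rot: [3.142, 0.0, 2.818]
force: [0.3, -0.3, 1.8]
grip_width: 0.0006
grip_force: 1.0
time_s: 4.45
ee_pos: [0.4634, 0.036, 0.089]
eef_rot: [3.142, 0.0, 2.818]
force: [-0.2, -0.3, 2.9]
grip_width: 0.0005
grip_force: 1.6
```

```bash
python3 -m inch '-1 0 0 .04 0 0 0;-1 0 0 .03 0 0 0;-1 0 0 0 0 0 0'
python3 -m inch '-1 0 0 .04 0 0 0;-1 0 0 .03 0 0 0;-1 0 0 0 0 0 0'
```

```text
time_s: 4.82
ee_pos: [0.4634, 0.036, 0.087]
eef_rot: [3.142, 0.0, 2.818]
force: [-0.8, 0.2, 4.1]
grip_width: 0.0002
grip_force: 2.2
time_s: 5.2
ee_pos: [0.4634, 0.036, 0.0851]
eef_rot: [3.142, 0.0, 2.818]
force: [-2.8, 0.2, 7.9]
grip_width: 0.0004
grip_force: 4.2
```

The fingertips are at 0.085 with 8 N, which is the white cap's stop. Lifting and moving to blue.

```bash
python3 -m inch '-1 0 0 -.6 0 0 0;-1 0 0 -.8 0 0 0;-1 .25 .97 0 0 0 0;-1 .25 .97 0 0 0 0;-1 .25 .97 0 0 0 0;-1 .26 .96 0 0 0 0;-1 0 0 0 0 0 0;-1 0 0 0 0 0 0'
python3 -c 'from h import *
delta("blue")
c=camera("wrist");cv2.imwrite("pics/w4.png",c["img"])
c=camera("scene");cv2.imwrite("pics/s4.png",cv2.resize(c["img"][220:330,280:430],None,fx=4,fy=4,interpolation=2))
c=camera("top")
for n,(u,v) in dict(white=(299,259),yellow=(272,257)).items():
    print(n,[(c["view"][:3,:3].T@(np.linalg.inv(c["intrinsics"])@[a,b,1]*c["range_z"][b,a]-c["view"][:3,3]))[2].round(4) for a in (u-1,u,u+1) for b in(v-1,v,v+1)])'
```

```text
time_s: 6.2
ee_pos: [0.4714, 0.1553, 0.1265]
eef_rot: [-3.141, -0.001, 2.818]
force: [-0.4, -0.6, 0.3]
grip_width: 0.0002
grip_force: 0.0
blue 6.2 [0.4714 0.1553 0.1265] [-3.141e+00 -1.000e-03  2.818e+00] [-0.38 -0.56  0.35] units [-0.01  0.01  1.08] 0.00022418639389992334
white [np.float64(0.088), np.float64(0.0869), np.float64(0.087), np.float64(0.0868), np.float64(0.0844), np.float64(0.0894), np.float64(0.0858), np.float64(0.0854), np.float64(0.089)]
yellow [np.float64(0.2656), np.float64(0.2687), np.float64(0.265), np.float64(0.2709), np.float64(0.2695), np.float64(0.2648), np.float64(0.2703), np.float64(0.2671), np.float64(0.2664)]
```

View pics/s4.png

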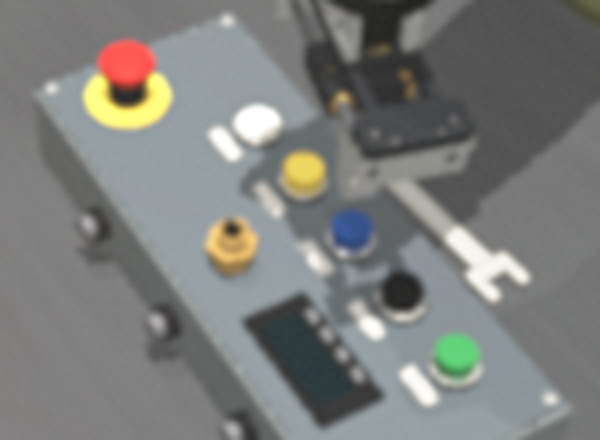

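View pics/w4.png

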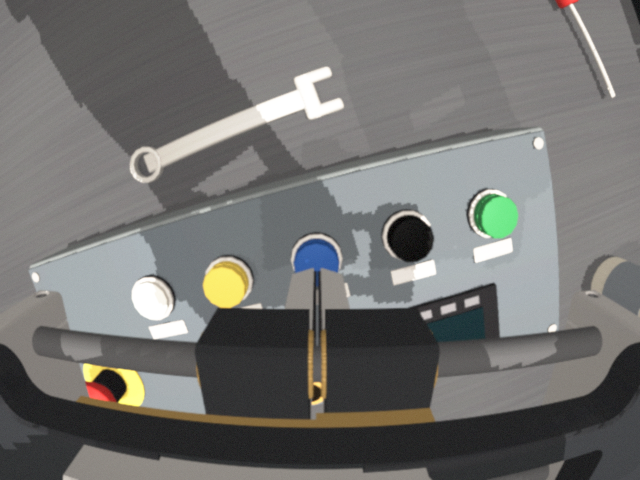

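The scene crop shows the white cap (257,122) sunk, and depth puts its top at about 0.087. The others are still out. In the wrist view the tips stand over blue (317,258). Now blue.

```bash
python3 -m inch '-1 0 0 .4 0 0 0;-1 0 0 .4 0 0 0;-1 0 0 .15 0 0 0;-1 0 0 .05 0 0 0;-1 0 0 .05 0 0 0;-1 0 0 .05 0 0 0;-1 0 0 .05 0 0 0;-1 0 0 .04 0 0 0;-1 0 0 .04 0 0 0;-1 0 0 0 0 0 0'
python3 -m inch '-1 0 0 .04 0 0 0;-1 0 0 .03 0 0 0;-1 0 0 0 0 0 0'
```

```text
time_s: 7.6
ee_pos: [0.4717, 0.1558, 0.09]
eef_rot: [3.141, 0.0, 2.818]
force: [0.4, 1.3, 2.7]
grip_width: 0.0006
grip_force: 1.6
time_s: 7.98
ee_pos: [0.4717, 0.1558, 0.0879]
eef_rot: [3.141, 0.0, 2.818]
force: [1.0, 0.2, 4.9]
grip_width: 0.0002
grip_force: 2.1
```

```bash
python3 -m inch '-1 0 0 .04 0 0 0;-1 0 0 .03 0 0 0;-1 0 0 0 0 0 0'
```

```text
time_s: 8.35
ee_pos: [0.4717, 0.1558, 0.0858]
eef_rot: [3.141, 0.0, 2.818]
force: [0.8, 0.2, 5.4]
grip_width: 0.0005
grip_force: 2.4
```

```bash
python3 -m inch '-1 0 0 -.6 0 0 0;-1 0 0 -.8 0 0 0;-1 .25 .97 0 0 0 0;-1 .25 .97 0 0 0 0;-1 .25 .97 0 0 0 0;-1 .26 .96 0 0 0 0;-1 0 0 0 0 0 0;-1 0 0 0 0 0 0'
python3 -c 'from h import *
delta("green")
c=camera("scene");cv2.imwrite("pics/s5.png",cv2.resize(c["img"][220:330,280:430],None,fx=4,fy=4,interpolation=2))'
```

```text
time_s: 9.35
ee_pos: [0.4795, 0.2748, 0.1273]
eef_rot: [-3.141, -0.001, 2.818]
force: [0.8, 0.7, -0.0]
grip_width: 0.0004
grip_force: 0.0
green 9.35 [0.4795 0.2748 0.1273] [-3.141e+00 -1.000e-03  2.818e+00] [ 0.83  0.66 -0.02] units [-0.01  0.02  1.11] 0.00040596425948805645
```

View pics/s5.png

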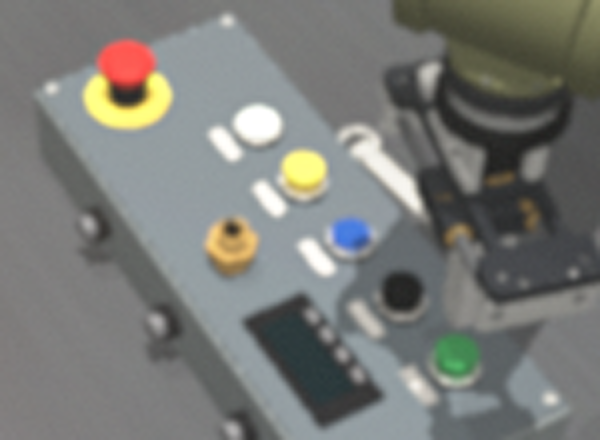

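Blue (350,235) is now sunk, as is white (257,122). Yellow and black are still out, and the tips are over green (456,357). Now green.

```bash
python3 -m inch '-1 0 0 .4 0 0 0;-1 0 0 .4 0 0 0;-1 0 0 .18 0 0 0;-1 0 0 .05 0 0 0;-1 0 0 .05 0 0 0;-1 0 0 .05 0 0 0;-1 0 0 .05 0 0 0;-1 0 0 .04 0 0 0;-1 0 0 .04 0 0 0;-1 0 0 0 0 0 0'
python3 -m inch '-1 0 0 .04 0 0 0;-1 0 0 .03 0 0 0;-1 0 0 0 0 0 0'
```

```text
time_s: 10.65
ee_pos: [0.4799, 0.2755, 0.09]
eef_rot: [3.141, 0.0, 2.818]
force: [0.4, -0.3, 3.5]
grip_width: 0.0008
grip_force: 1.8
time_s: 11.02
ee_pos: [0.4799, 0.2755, 0.0879]
eef_rot: [3.141, 0.0, 2.818]
force: [-0.2, 0.2, 4.8]
grip_width: 0.0006
grip_force: 2.2
```

```bash
python3 -m inch '-1 0 0 .04 0 0 0;-1 0 0 .03 0 0 0;-1 0 0 0 0 0 0'
python3 -m inch '-1 0 0 -.6 0 0 0;-1 0 0 -.8 0 0 0;-1 0 0 -1 0 0 0;-1 .7 .5 -.8 0 0 0;-1 .8 .7 0 0 0 0;-1 .8 .7 0 0 0 0;-1 .8 .7 0 0 0 0;-1 .8 .7 0 0 0 0;-1 0 0 0 0 0 0;-1 0 0 0 0 0 0'
python3 -c 'from h import *
c=camera("scene");cv2.imwrite("pics/s6.png",cv2.resize(c["img"][220:330,280:430],None,fx=4,fy=4,interpolation=2))
c=camera("top")
for n,(u,v) in dict(green=(191,252),black=(219,254),blue=(245,255),yellow=(272,257),white=(299,259)).items():
    print(n,np.mean([(c["view"][:3,:3].T@(np.linalg.inv(c["intrinsics"])@[a,b,1]*c["range_z"][b,a]-c["view"][:3,3]))[2] for a in range(u-3,u+4) for b in range(v-3,v+4)]).round(4))'
```

```text
time_s: 11.4
ee_pos: [0.4799, 0.2755, 0.0859]
eef_rot: [3.141, 0.0, 2.818]
force: [-0.7, 0.2, 4.8]
grip_width: 0.0009
grip_force: 2.5
time_s: 12.65
ee_pos: [0.4006, 0.4061, 0.1822]
eef_rot: [-3.142, 0.0, 2.818]
force: [0.1, -0.8, -0.6]
grip_width: 0.0004
grip_force: 0.0
green 0.0865
black 0.0951
blue 0.0871
yellow 0.1359
white 0.1069
```

View pics/s6.png

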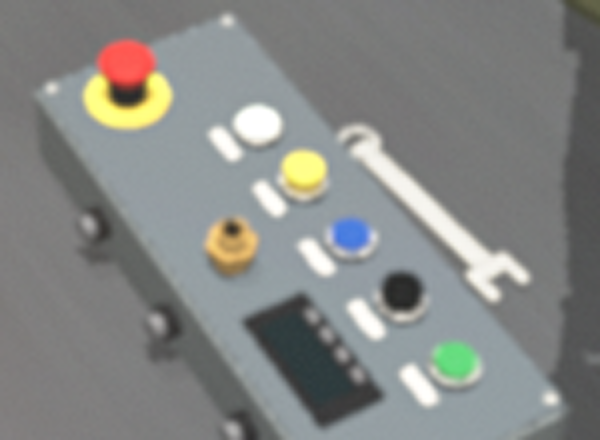

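The picture shows white (257,122), blue (350,237) and green (456,362) sunk. Yellow, black and the e-stop are out, and the nipple and spanner have not moved. The high yellow and white depth means probably come from missing readings, since the picture is clear. Handing in.

```bash
python3 -c 'from station import ticket
print(ticket.hand_in())'
```

```text
the job is handed in; nothing more can be done
None
```

I pushed in the white, blue and green buttons in that order (highest force read about 8 N) and handed the job in at about 13 s; the final pictures show all three in, yellow, black and the emergency stop out, and the nipple and spanner unmoved.

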